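# Angle a tube past the post into a welding jig

## Robot

A 7-joint arm with a two-finger parallel gripper is mounted at the origin on a cart in front of the work surface, level with it; the furniture and walls round the work are solid. World frame = base frame: x ahead of the robot, y to its left, z up, the work surface at z = 0. Lengths are in m, angles in rad, forces in N, time in s.
With the tool pointing down it reaches from about 0.4 to 0.9 m from the base axis. Payload 5.6 kg.
Tool frame: the origin (TCP) lies midway between the tips of the shut fingers; the grasp point (between the pads) lies 19 mm behind it; z points along the fingers, y is the line along which they close (so a half turn about z gives the same grasp; the last joint's range is limited). The gripper opens to 92 mm and grips with 3 to 60 N. Pads are 20 mm wide; open, the fingers measure 128 mm over their backs; the gripper's body (75 mm by 189 mm) begins 69 mm behind the grasp point.
Start: joints at [1.271, 0.468, -0.012, 1.603, 0.006, 1.071, -0.056], TCP at [0.165, -0.629, 0.215] pointing down, gripper open.
Joint ranges: [-2.53, 2.53], [-0.31, 2.02], [-1.57, 1.55], [0.28, 2.44], [-1.29, 4.43], [0.15, 1.84], [-2.92, 2.92]. Speed limits (rad/s): [2.57, 2.57, 3.14, 3.14, 3.14, 3.14, 3.14].

## Interface

Orientations are given as a 3x3 rotation matrix whose columns are the frame's x, y, z axes.
In Python, from station import env, effector, solver, viewer, workorder, search_frame, tip_of gives the robot as it stands. Calls block until the motion is done:
- env.reach(position, orientation): joint-space move of the TCP to a pose.
- env.movel(position, frame=None, rate=0.15): straight line of the TCP; frame=None keeps the orientation; rate is the mean speed in m/s.
- env.goto_joints(angles): joint-space move.
- effector.release() and effector.grasp(squeeze=None): open the fingers fully, or close them until they stop; squeeze is the grip in N (None keeps the last).
- env.pause(seconds).
- solver.inverse_kinematics(position, orientation): joint angles nearest the present ones, or None.
- env.sense(): the state.
- viewer.read_camera(name): name is "scene" or "top"; returns (picture, depth): 420x560x3 uint8, red, green, blue; 420x560 float32, m along the optical axis (not along the pixel's ray), 0 where there is no reading.
- viewer.camera_info(name): a dict with "intrinsics" (3x3 intrinsics, pixels), "eye" and "rotation" of the camera in the world. Camera axes: x right, y up, looking along -z (the intrinsics and any distortion apply to the point x, -y, -z); pixel columns grow to the right and rows downward; lengths in m; the calibration is good to about 2 mm. A picture is of the moment at which its call begins. camera_info takes no time and is no camera call.
A pose or a line that the arm cannot do raises env.PlanningError and nothing moves.
- workorder.finish_job(): hands the job in; it is judged then, once.
Trained networks look in the newest picture that a camera, given by its name, has taken for a name from the list of things; names that differ only in an ending like _2 or _b are one class to them, and where a whole thing is asked for, a point or a joint stands for the part that bears it (a point fixed in the world has none). Each returns a list of dicts, best first, with "score" (0 to 1); they miss things now and then, are a little off and sometimes report something else, mostly with a low value. They report only what shows in the picture. A call takes as long as a camera call.
- search_frame(camera, name): "at" ([x, y, z] in m, in world coordinates, good to about 4 mm: the middle of the surface that is visible of it).
- tip_of(camera, name): "at" ([x, y, z] in m, in world coordinates, good to about 4 mm: a listed point, or the origin of a listed thing).
The state is a dict: "t": time; "joint_positions": joint angles; "joint_velocities": joint speeds; "tau": joint torques, N m; "ee_pos": TCP position; "tcp_rot": TCP orientation; "wrist_force": force on the tool from outside, world axes, zero at the start; "moment": the same for the moment, N m; "gripper_width": finger opening in m; "grasp_force": force on a finger pad.
Only numpy, scipy, OpenCV 4.12 (cv2) and the standard library are available. Lean on these libraries where they do the work, as an engineer would, in place of code of your own. Each camera call takes 0.05 s, during which the arm holds its last target. There are 200 camera calls.

## Task

Load the length of grey square tube into the welding jig on the raised steel plate by pushing only: do not grip, lift or shove it hard. Angle its left end in behind the round post, then swing the right end in between the end stops, so that the tube finishes lying flat and flush along the fence over its whole length. Leave the other things on the plate where they are.

Things in the scene. Friction and masses are not known exactly. Their poses are not given: they have to be found in the camera images.
- tube: The workpiece: grey square steel tube with flat black end caps, 25 mm wide, 25 mm high, 200 mm long, 0.2 to 0.4 kg, lying loose on the plate; it slides at 1 to 5 N (over 40 N from the fingers counts as gripping or shoving hard). Origin at the centre of its underside; its y axis runs along its length (to the left end), x across it (away from the robot), z up. It starts in front of the jig, roughly along the fence.
- tube_left (a point): Centre of the tube's left end face, 100 mm along +y from its origin, 12.5 mm up.
- tube_right (a point): Centre of the tube's right end face, 100 mm along -y from its origin, 12.5 mm up.
- jig: Steel welding jig, fixed. Origin on the plate's top at the foot of the fence's front face, midway between the end stops; x points away from the robot into the fence, y left along it. Fence: bar 30 mm high, 20 mm thick, front face at x = 0. Two end stops, 30 mm high, stand out 16 mm in front of the fence; the bay between them runs from y = -110 to +110 mm. Flush, the tube's origin is at x = -12.5 mm.
- post (a point): Centre of the top of the jig's round post, 22 mm across and 45 mm high, at x = -53, y = +68 mm in the jig's frame: 42 mm are free between post and fence. It blocks a tube pushed straight into the bay.
- platen: The raised steel plate, fixed: flat top 85 mm above the bench, 315 mm (x) by 658 mm (y). Origin at bench height under the plate's centre; axes along the world's.
- offcut_1: Bystander on the plate, loose: square tube offcut 30x60x30 mm, just left of the jig. Origin at the centre of its underside.
- bolt_1: Bystander on the plate, loose: bolt 22x69x19 mm, at the plate's front left corner. Origin at the centre of its underside.
- weld_magnet: Bystander on the plate, loose: red welding magnet 80x104x16 mm, on the right of the plate. Origin at the centre of its underside.
- tape_measure: Bystander on the plate, loose: tape measure 35x82x65 mm, at the plate's rear right. Origin at the centre of its underside.
- flap_disc: Bystander on the plate, loose: flap disc 112 mm across and 17 mm high, on the right of the plate. Origin at the centre of its underside.
- nut_0: Bystander on the plate, loose: nut 19x22x11 mm, at the left edge of the plate. Origin at the centre of its underside.

How it is judged:
At the end, for the whole second after the job is handed in: The tube lies flat on the plate in the bay, between the end stops and behind the post, parallel to the fence within 0.05 rad, with both ends within 6 mm (the middle 5 mm) of touching the fence, at rest (x of tube in the frame of jig above -0.0175 m and x of each of tube_left, tube_right in the frame of jig above -0.0185 m and y of tube_left in the frame of jig between 0.088 and 0.112 m and y of tube_right in the frame of jig between -0.112 and -0.088 m and angle between the y axis of tube and the y axis of jig, either way round below 0.05 rad and angle between tube's own z axis and vertical below 0.05 rad and height (world z) of tube below 0.091 m and linear speed of tube below 0.01 m/s).
It fails at once if the tube is lifted (10 mm off the plate) or tipped up (height (world z) of tube above 0.095 m or angle between tube's own z axis and vertical above 0.15 rad).
It fails at once if the tube is gripped or shoved hard (more than 40 N from the fingers) (contact force between the fingers and tube above 40 N).
It fails at once if another thing on the plate is moved more than 15 mm (distance of any of offcut_1, bolt_1, weld_magnet, tape_measure, flap_disc, nut_0 from where it was at the start of the episode above 0.015 m).
It also fails if it takes over 72 s, if anything falls off the work surface, if the arm or the gripper's body presses on something with over 40 N, if the wrist force passes 120 N, or if a joint passes its speed limit or range.

## Working session

There is one attempt and no reset: what is moved stays moved. The work goes in short steps, each a Python script; the robot and the scene stay as the last script left them, time stands still between calls to the robot, and variables do not carry over. Pictures are saved under pics/ and viewed, at most 10 in all, crops included, and the job is handed in when it is done.

```bash
ls; mkdir -p pics; cat > h.py <<'E'
from station import env, effector, solver, viewer, workorder, search_frame, tip_of
import numpy as np, cv2
def snap(cam,fn=None):
    p,d=viewer.read_camera(cam)
    if fn: cv2.imwrite('pics/'+fn,p[:,:,::-1])
    return p,d
def cloud(cam,d):
    i=viewer.camera_info(cam);K=np.array(i['intrinsics']);R=np.array(i['rotation']);e=np.array(i['eye'])
    v,u=np.mgrid[:d.shape[0],:d.shape[1]]
    P=np.stack([(u-K[0,2])/K[0,0]*d,-(v-K[1,2])/K[1,1]*d,-d],-1)
    return P@R.T+e
E
python3 - <<'E'
from h import *
for c in('scene','top'):
    p,d=snap(c,c+'0.png'); i=viewer.camera_info(c); print(c,i)
    for n in('tube','tube_left','tube_right','jig','post','offcut_1','platen'):
        f=tip_of(c,n); print(n,[(np.round(x['at'],4).tolist(),round(x['score'],2)) for x in f[:2]])
print(env.sense())
E
```

```text
pics
scene {'intrinsics': array([[504.70863271,   0.        , 282.31985593],
       [  0.        , 504.70863271, 202.18602834],
       [  0.        ,   0.        ,   1.        ]]), 'eye': array([-0.11714762,  0.36790138,  0.8953825 ]), 'rotation': array([[-0.5827313 ,  0.56626162, -0.58289966],
       [-0.81240165, -0.38765809,  0.43557407],
       [ 0.02068311,  0.72737128,  0.68593238]])}
tube [([0.5499, -0.1504, 0.0843], 0.71)]
tube_left [([0.5229, -0.0598, 0.0961], 0.68)]
tube_right [([0.5778, -0.2519, 0.0979], 0.58)]
jig [([0.6668, -0.0308, 0.0851], 0.85), ([0.5994, 0.0275, 0.129], 0.44)]
post [([0.6016, 0.0266, 0.1297], 0.69), ([0.455, -0.3977, 0.082], 0.48)]
offcut_1 [([0.604, 0.1155, 0.084], 0.92)]
platen [([0.5597, -0.1399, 0.0], 0.88)]
top {'intrinsics': array([[517.60931599,   0.        , 277.07257816],
       [  0.        , 517.60931599, 209.00298468],
       [  0.        ,   0.        ,   1.        ]]), 'eye': array([ 0.3551492 , -0.10311968,  1.35209061]), 'rotation': array([[ 2.01893204e-02,  9.87874364e-01, -1.53937107e-01],
       [-9.99796169e-01,  1.99649477e-02, -
[... 644 characters left out ...]
[ 6.03195729e-04,  2.20710912e-04,  1.58145642e-03,  3.66097557e-04,
       -8.19801686e-05, -8.11418314e-04, -9.17124876e-05]), 'tau': array([-5.58595866e-05, -5.20357311e+01, -1.23709653e-02, -2.44044667e+01,
       -5.66535559e-02,  1.12396703e-02,  1.22089581e-06]), 'ee_pos': array([ 0.16508653, -0.62870266,  0.21463046]), 'tcp_rot': array([[ 9.67217311e-01,  2.53950140e-01,  1.07760187e-05],
       [ 2.53950139e-01, -9.67217307e-01, -8.72876934e-05],
       [-1.17439701e-05,  8.71627396e-05, -9.99999996e-01]]), 'wrist_force': array([ 0.49023783, -0.61782536, -0.21568817]), 'moment': array([ 0.0483718 , -0.00583747,  0.01256106]), 'grasp_force': 0.0, 'gripper_width': 0.09200836602191863}
```

```bash
python3 - <<'E'
import cv2
a=cv2.imread('pics/top0.png');cv2.imwrite('pics/t0c.png',cv2.resize(a[60:260,100:500],(800,400),interpolation=cv2.INTER_CUBIC))
E
```

```text
(no output)
```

View pics/t0c.png

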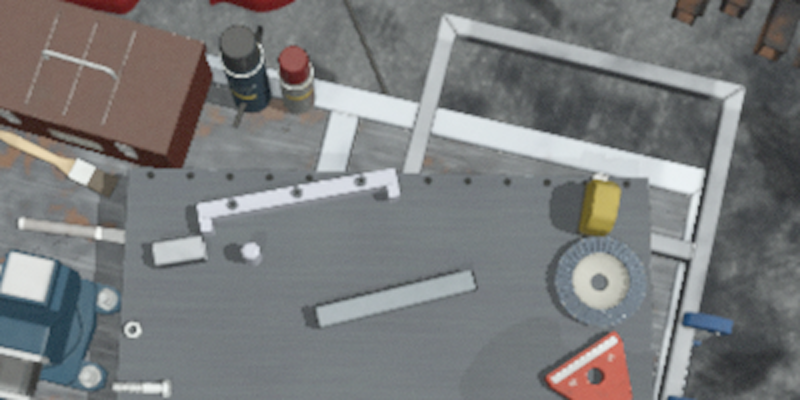

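View pics/scene0.png

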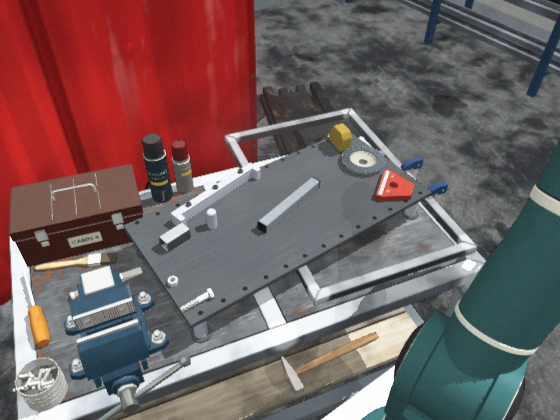

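The top crop shows the fence from (200,210) to (395,180) with its end stops, the post at (250,252), and the tube from (318,315) to (475,280). The offcut is at (180,250), left of the post. Next I fit the jig and tube from depth.

```bash
cat >> h.py <<'E'
def rects(cam,d=None):
    if d is None: _,d=snap(cam)
    P=cloud(cam,d)
    m=((P[...,2]>.1035)&(P[...,2]<.122)&(P[...,0]>.4)&(P[...,0]<.73)&(P[...,1]>-.5)&(P[...,1]<.2)&(d>0)).astype(np.uint8)
    n,l,s,c=cv2.connectedComponentsWithStats(m)
    out=[]
    for k in range(1,n):
        if s[k,4]<60: continue
        Q=P[l==k]; r=cv2.minAreaRect(Q[:,:2].astype(np.float32)); out.append((Q,r))
    return out
E
python3 - <<'E'
from h import *
for c in('top','scene'):
    _,d=snap(c);P=cloud(c,d)
    q=P[(abs(P[...,0]-.5)<.03)&(abs(P[...,1]+.02)<.03)];print('plate z',np.median(q[:,2]))
    for Q,r in rects(c,d):
        print(c,len(Q),np.round(r[0],4),np.round(r[1],4),round(r[2],1),'z',np.median(Q[:,2]).round(4),np.round(cv2.boxPoints(r),3).tolist())
    P=P.reshape(-1,3);q=P[(P[:,2]>.124)&(P[:,2]<.135)&(np.hypot(P[:,0]-.602,P[:,1]-.026)<.03)];print('post',len(q),q.mean(0),np.ptp(q,0))
E
```

```text
plate z 0.08528714986516761
top 962 [ 0.6684 -0.0286] [0.0373 0.2475] 11.8 z 0.115 [[0.625, 0.08900000154972076], [0.6759999990463257, -0.15399999916553497], [0.7120000123977661, -0.1459999978542328], [0.6610000133514404, 0.09600000083446503]]
top 314 [0.6016 0.1162] [0.0297 0.0596] 9.8 z 0.1148 [[0.5820000171661377, 0.14300000667572021], [0.5920000076293945, 0.08399999886751175], [0.6209999918937683, 0.08900000154972076], [0.6110000014305115, 0.14800000190734863]]
top 839 [ 0.5495 -0.1496] [0.026 0.199] 15.0 z 0.1099 [[0.5109999775886536, -0.05700000002980232], [0.5630000233650208, -0.24899999797344208], [0.5879999995231628, -0.24199999868869781], [0.5360000133514404, -0.05000000074505806]]
post 59 [0.59991629 0.02629758 0.12954478] [0.02000805 0.01982368 0.01013291]
plate z 0.08170711689830656
scene 131 [ 0.6595 -0.3855] [0.0688 0.0288] 16.5 z 0.1132 [[0.621999979019165, -0.38100001215934753], [0.6309999823570251, -0.4090000092983246], [0.6970000267028809, -0.38999998569488525], [0.6880000233650208, -0.3619999885559082]]
scene 1260 [6.566e-01 5.000e-04] [0.0674 0.3147] 19.2 z 0.1116 [[0.5730000138282776, 0.1379999965429306], [0.6759999990463257, -0.1589999943971634], [0.7400000095367432, -0.13699999451637268], [0.6370000243186951, 0.1599999964237213]]
scene 676 [ 0.5478 -0.1514] [0.0277 0.2031] 15.2 z 0.107 [[0.5080000162124634, -0.05700000002980232], [0.5609999895095825, -0.2529999911785126], [0.5879999995231628, -0.2460000067949295], [0.5339999794960022, -0.05000000074505806]]
post 53 [0.59798641 0.02570568 0.12678308] [0.01998182 0.01966225 0.00681713]
```

```bash
cat >> h.py <<'E'
A=0.2065; O=np.array([.6664,-.0288]); RJ=np.array([[np.cos(A),-np.sin(A)],[np.sin(A),np.cos(A)]])
Z=.092
def w(p): return O+RJ@np.asarray(p)           # jig -> world xy
def rot(phi):                                  # tool y against the tube axis; phi>0: left end to the fence
    t=A-phi; c,s=np.cos(t),np.sin(t); return np.array([[c,s,0],[s,-c,0],[0,0,-1]])
def pose(c,phi,s=0,off=.0225):                 # TCP for a tube at c, at s along it, off in front
    ax=np.array([np.sin(phi),np.cos(phi)]); n=np.array([ax[1],-ax[0]])
    return w(np.asarray(c)+s*ax-off*n)
def go(xy,phi,z=Z,rate=.05,lim=18):
    env.movel([*xy,z],rot(phi),rate=rate); f=env.sense()['wrist_force']
    if np.hypot(f[0],f[1])>lim: print('FORCE',f); raise SystemExit
    return f
def tube(show=None):
    p,d=snap('top',show)
    for Q,r in rects('top',d):
        if .17<max(r[1])<.22 and min(r[1])<.035:
            b=cv2.boxPoints(r); e=[b[1]-b[0],b[2]-b[1]]; e=max(e,key=np.linalg.norm); e=e*np.sign(e[1])
            j=RJ.T@e; c=RJ.T@(np.array(r[0])-O); phi=float(np.arctan2(j[0],j[1]))
            print('tube jig mm',np.round(c*1e3,1),'phi',round(phi,3),'size',np.round(r[1],3),'t',env.sense()['t']); return c,phi
    print('tube not seen')
E
python3 - <<'E'
from h import *
c0=np.array([-.1392,-.094]);p0=-.055
env.reach([*pose(c0,p0,off=.045),.2],rot(p0)); print(env.sense()['t'])
go(pose(c0,p0,off=.042),p0,rate=.12)
R=c0-.1*np.array([np.sin(p0),np.cos(p0)])
go(pose(c0,p0),p0)
for p in np.linspace(p0,.2,6)[1:]:
    c=R+.1*np.array([np.sin(p),np.cos(p)]); print(go(pose(c,p),p).round(1))
for k in(.028,.056): print(go(pose(c+k*np.array([np.cos(.2),-np.sin(.2)]),.2),.2).round(1))
e=env.sense();print(e['ee_pos'],RJ.T@(e['ee_pos'][:2]-O))
tube('p1.png')
E
```

```text
2.9833
[ 0.1 -0.3 -0. ]
[-1.2 -0.6  0.2]
[-0.4  0.6  0.4]
[-0.4 -0.1  0.2]
[-1.1  0.  -0.2]
[-0.8 -0.2  0.1]
[-1.1 -0.6 -0.2]
[ 0.60860964 -0.14569338  0.09201633] [-0.08052987 -0.10256085]
tube not seen
```

```bash
python3 - <<'E'
from h import *
c=np.array([-.059,-.107])
go(pose(c,.2,off=.035),.2,rate=.1); go(pose(c,.2,off=.05),.2,z=.2,rate=.15)
effector.grasp()
go(pose(c,.2,s=-.1-.018-.12,off=.1),.2,z=.2,rate=.2)
r=tube('p2.png')
E
```

```text
tube jig mm [ -59.1 -106.9] phi 0.202 size [0.027 0.2  ] t 11.25
```

View pics/p2.png

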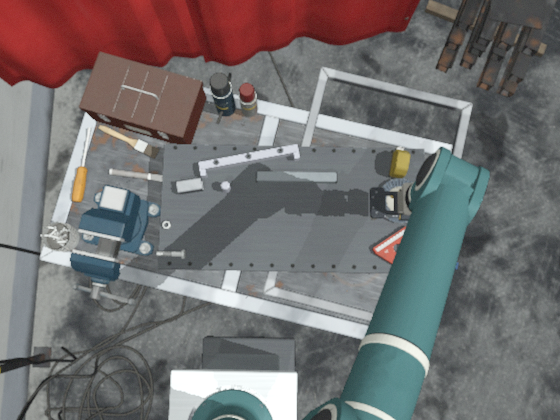

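The tube (257–337,177) lies exactly as planned, in line with the gap behind the post (226,187). Next comes the axial push from the right end.

```bash
python3 - <<'E'
from h import *
c=np.array([-.0591,-.1069]);p=.2
print(env.sense()['gripper_width'])
go(pose(c,p,s=-.135,off=0),p,z=.16,rate=.2)
go(pose(c,p,s=-.135,off=0),p,rate=.1)
for k in (-.118,-.09,-.058): print(go(pose(c,p,s=k,off=0),p).round(1))
tube()
E
```

```text
0.0003517863780744737
[ 0.3 -0.2 -0.1]
[-0.2 -0.5 -0.6]
[ 0.4 -0.3 -0.2]
tube not seen
```

```bash
python3 - <<'E'
from h import *
c=np.array([-.0591,-.1069]);p=.2
for r in rects('top'): print(np.round(r[1][0],3),np.round(r[1][1],3))
go(pose(c,p,s=-.075,off=0),p,rate=.1)
go(pose(c,p,s=-.16,off=.08),p,z=.19,rate=.2)
tube('p3.png')
E
```

```text
[ 0.669 -0.028] [0.037 0.247]
[ 0.63  -0.051] [0.026 0.128]
[0.602 0.116] [0.03 0.06]
tube jig mm [-46.9 -47.8] phi 0.197 size [0.026 0.197] t 16.3417
```

View pics/p3.png

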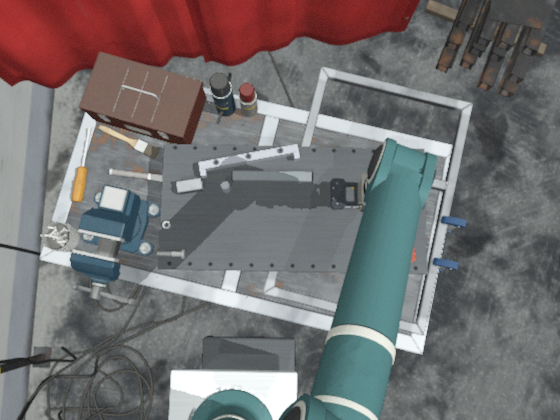

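The left end has entered behind the post (225,187), and the tube runs (233–312,177) on the planned line. I push on axially, then swing with open fingers.

```bash
python3 - <<'E'
from h import *
c=np.array([-.0469,-.0478]);p=.198
go(pose(c,p,s=-.133,off=0),p,z=.15,rate=.2)
go(pose(c,p,s=-.133,off=0),p,rate=.1)
for k in (-.118,-.095,-.071): print(go(pose(c,p,s=k,off=0),p).round(1))
go(pose(c,p,s=-.09,off=0),p,rate=.1)
go(pose(c,p,s=-.12,off=.06),p,z=.19,rate=.2)
effector.release()
tube('p4.png')
E
```

```text
[-0.3  0.6 -0. ]
[ 0.8  0.5 -0.4]
[ 0.9  0.7 -0.6]
tube jig mm [-34.8  12.2] phi 0.201 size [0.027 0.172] t 22.05
```

Only 172 mm of the tube was visible because the gripper hid its right end. The left end is at y = 96.5, as planned, so I start the swing.

```bash
python3 - <<'E'
from h import *
L=np.array([-.0177,.0963]);S=-.022
C=lambda p:L-.1*np.array([np.sin(p),np.cos(p)])
p=.2
go(pose(C(p),p,s=S,off=.04),p,z=.19,rate=.2)
go(pose(C(p),p,s=S,off=.04),p,rate=.1)
go(pose(C(p),p,s=S),p)
for p in (.15,.1,.05,0): print(go(pose(C(p),p,s=S),p).round(1))
x=-.0177
while x<-.0105:
    x+=.001; f=go(pose([x,C(0)[1]],0,s=S),0,rate=.02); print(round(x,4),f.round(1))
    if np.hypot(f[0],f[1])>7: break
go(pose([x-.02,C(0)[1]],0,s=S),0,rate=.1)
go(pose([x-.05,C(0)[1]],0,s=S),0,z=.2,rate=.15)
go(pose([-.2,-.2],0),0,z=.2,rate=.2)
tube('p5.png')
for Q,r in rects('top'): print(np.round(r[0],4),np.round(r[1],4),r[2])
import cv2
a=cv2.imread('pics/p5.png');cv2.imwrite('pics/p5c.png',cv2.resize(a[120:240,150:350],(800,480),interpolation=cv2.INTER_CUBIC))
E
```

```text
[ 0.7  0.1 -0.6]
[-1.7 -1.  -0.1]
[-0.7  0.6 -0.2]
[0.1 0.1 0.1]
-0.0167 [-4.3 -1.9  2.9]
-0.0157 [-4.1 -0.4  2. ]
-0.0147 [-5.1 -1.1  1.9]
-0.0137 [-3.9 -0.9  1.6]
-0.0127 [-4.3 -0.3  1.4]
-0.0117 [-4.9 -0.3  1.8]
-0.0107 [-7.7 -0.8  4.6]
tube not seen
[ 0.6638 -0.0294] [0.0463 0.2474] 11.74577522277832
[ 0.661  -0.3843] [0.0658 0.0247] 16.45563507080078
[0.6022 0.1167] [0.0314 0.0605] 10.5635986328125
```

View pics/p5c.png

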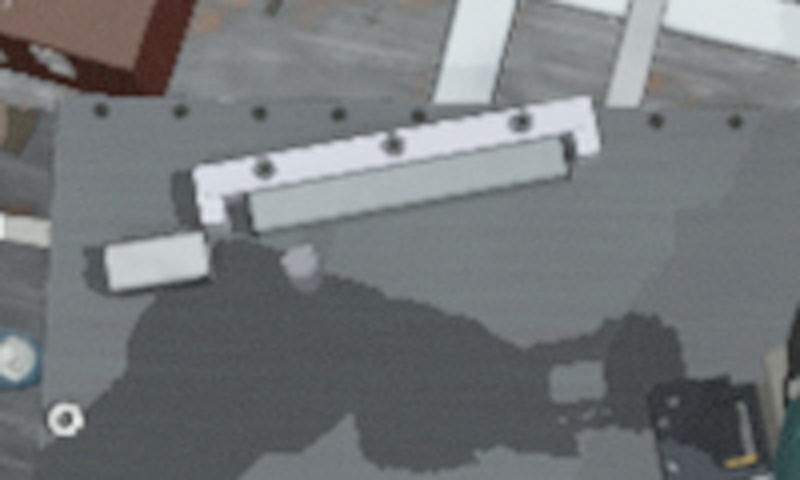

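The tube (250–570) sits in the bay against the fence, between the stops. I do one numeric check, separating the tube top from the fence top by height.

```bash
python3 - <<'E'
from h import *
_,d=snap('top');P=cloud('top',d).reshape(-1,3)
J=(P[:,:2]-O)@RJ
m=(P[:,2]>.106)&(P[:,2]<.1125)&(J[:,0]>-.035)&(J[:,0]<.003)&(abs(J[:,1])<.108)
q=J[m]*1e3; print(len(q),np.percentile(q[:,1],[0,1,99,100]).round(1))
for a,b in((-95,-70),(-15,15),(65,90)):
    k=q[(q[:,1]>a)&(q[:,1]<b)]; print(a,k[:,0].min().round(1),k[:,0].max().round(1))
for n in('tube_left','tube_right'):
    print(n,[((RJ.T@(np.array(x['at'][:2])-O)*1e3).round(1),round(x['score'],2)) for x in tip_of('top',n)[:2]])
E
```

```text
706 [-107.  -102.9   94.   106. ]
-95 -25.1 1.8
-15 -25.5 2.2
65 -25.9 1.5
tube_left [(array([-12.6,  94.7]), 0.71)]
tube_right [(array([-186.3,  227.8]), 0.68), (array([ -11.9, -101.6]), 0.64)]
```

Near face at -25 mm along its whole length and ends at about +95 / -104: flush and within tolerance.

```bash
python3 -c "
from h import *
print(workorder.finish_job(), env.sense()['t'])"
```

```text
the job is handed in; nothing more can be done
the job is handed in; nothing more can be done
```

The tube is in the jig behind the post, flush along the fence at the last camera check with its ends at about +95 and -104 mm; the job is handed in, but no verdict was returned.

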